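# Hold the battery box's sprung lid for loading

## Task

I am about to load the power bank into the steel battery box. Take the power bank from the sloping rest and stand it upright on its long thin edge, seated in the slot of the slotted block, and let go of it. Then raise the box's sprung lid by its handle until it is clearly past its balance point, bring it back to just below the balance point (a few degrees, at most about fifteen) so that it would fall shut without you, and finish holding it still there by the handle; leave the other things on the bench alone.

Things in the scene. Friction and masses are not known exactly. Their poses are not given: they have to be found in the camera images.
- power_bank: Loose dark slab 152 x 74 x 14 mm, 0.2-0.37 kg. Origin: centre of one large face; x along length, y along width, z into the body. It starts leaning in the rest at 57 deg to the horizontal: x level, y up the slope (up, towards the robot), z up and away. Grasp its free upper (+y) long edge across the 14 mm, tool in the slab's plane (33 deg from straight down, fingers pointing down and away).
- bank_mid (a point): Centre of the power bank's volume; its axes are those of the power bank.
- rest: Fixed aluminium sloping rest, foot 90 (x) x 130 (y) x 8 mm. Two cheeks 24 mm wide, at y = +-50 mm (76 mm free between), slope at 57 deg, high towards -x (robot), and carry the power bank's lower face; lips at the low far end (x +24, z +26 mm) stop its lower edge. Cheeks end 22 mm short of its upper edge. Origin on the bench under the middle; z up.
- slot_block: Fixed aluminium slotted block, foot 70 (x) x 130 (y) x 12 mm; two walls 10 mm thick along its y leave a slot 18 mm wide, 110 mm long, open at the ends. Slot floor 12 mm, rounded wall tops 40 mm above the bench. Origin on the bench under the middle; x across the slot, y along it, z up. Block and rest stand on the right of the bench, in either order.
- slot_floor (a point): Middle of the slot's floor; axes as the slotted block. A seated power bank stands here on its long edge, its middle 37 mm above this point.
- battery_box: Fixed grey steel box 190 (x) x 130 (y) x 85 mm, origin under its middle on the bench, front (-x) towards the robot, z up. The lid's hinge axis runs along the box's y through x = +101 mm, z = +88 mm, with coil springs on it.
- lid (a joint): Angle of the box's lid, rad: 0 shut (start), grows as its front edge rises, stop at 1.40. Spring and weight balance at 0.90 rad (52 deg): below it the lid falls shut if let go, above it swings open by itself. Net moment 0.46 N m closing when shut (2.5 N at the handle), 0.14 N m closing at 0.75 rad; friction 0.015 N m.
- lid_handle (a point): Middle of the lid's bow handle: straight round bar 12 mm thick, 84 mm long, along the box's y, its axis 37 mm over the lid near the front edge. From the hinge axis: 182 mm towards the front (-x), 42 mm up when shut (130 mm above the bench); its axes turn with the lid. Pinch it from straight above, closing across the bar; it turns between the pads, so the tool can stay upright.
- suction_cup: Bystander: loose black suction cup with a ring, 55 mm wide, 37 mm high, in front, right of the box; origin under its middle.
- paste_tub: Bystander: loose white tub, 78 mm wide, 31 mm high, behind the rest and block; origin under its middle.
- flux_syringe: Bystander: loose small amber syringe, 88 x 17 x 17 mm, nearer the robot than rest and block; origin under its middle.

How it is judged:
By the outcome, as a careful person would: the job done as asked, in the order asked, and still so for the second after the job is handed in, while the arm keeps its last pose, push and grip.
It also fails if it takes over 58 s, if anything falls off the work surface, if the arm or the gripper's body presses on something with over 40 N, if the wrist force passes 120 N, or if a joint passes its speed limit or range.

## Robot

A 6-joint arm with a two-finger parallel gripper is mounted at the origin on a cart in front of the work surface, level with it; the furniture and walls round the work are solid. World frame = base frame: x ahead of the robot, y to its left, z up, the work surface at z = 0. Lengths are in m, angles in rad, forces in N, time in s.
With the tool pointing down it reaches from about 0.275 to 0.875 m from the base axis. Payload 12.5 kg.
Tool frame: the origin (TCP) lies midway between the tips of the shut fingers; the grasp point (between the pads) lies 19 mm behind it (grip_point_offset is the distance from the TCP to the grasp point, in m); z points along the fingers, y is the line along which they close (so a half turn about z gives the same grasp; the last joint's range is limited). The gripper opens to 85 mm and grips with 20 to 120 N. Pads are 22 mm wide; open, the fingers measure 114 mm over their backs; the gripper's body (76 mm by 85 mm) begins 54 mm behind the grasp point. The pads swing forward as they close: fully open they stand 13 mm farther back than shut.
Start: joints at [-0.085, 0.351, 1.652, -0, 1.139, -0.085], TCP at [0.55, 0, 0.231] pointing down, gripper open.
Joint ranges: [-2.75, 2.75], [-0.79, 2.1], [0.01, 2.65], [-1.57, 4.71], [0.07, 3.14], [-2.87, 2.87]. Speed limits (rad/s): [2.22, 2.22, 2.79, 3.14, 3.14, 3.14].

## Interface

Orientations are given as a unit quaternion [x, y, z, w].
In Python, from bench import * gives the robot as it stands.
- The arm moves only by the tool servo_tool, never from a script. Its argument "steps" is a list of rows, each a list of 7 numbers: the shift along the tool's x, y, z in m, then the turn, a rotation vector about the tool's x, y, z in degrees, then the closure, from 0 (fully open) to 1 (shut). A call has 1 to 10 rows; each row shifts and turns the commanded pose from where the row before left it, along the tool's axes as they then stand; what a row does not reach is not made up. A row lasts 1/12 s, in which the tool goes at most 41.7 mm and 7.16 degrees, less where a joint would pass 70% of its speed; a pose out of reach is approached as far as the arm can. A call with a gripper value outside its range is refused whole. The fingers move at their own pace and stop on an object; "newtons" is the grip in N (left out, the last holds). Time passes only in rows, so rows that do not move let the fingers close. It gives the time, the measured TCP pose, the force, the opening and the grip force at its end, in the units of the state.
- state(): the state, without advancing time (a new reading comes with each control period).
- capture(name): name is "scene" or "side" or "wrist"; returns a dict with "color" (480x640x3 uint8, red, green, blue), "fovy" (degrees; the focal length in pixels is half the picture's height over the tangent of half this angle, whatever the lens; pixels are square), "cx", "cy" (the principal point, pixels), "T" (4x4, takes a point from camera to world coordinates). Camera axes: x right, y down, z forward; pixel columns grow to the right and rows downward; lengths in m; the calibration is good to about 2 mm. A picture is of the moment at which its call begins. There is no depth.
- job_done(): hands the job in; it is judged then, once.
The state is a dict: "time_s": time; "joint_pos": joint angles; "joint_vel": joint speeds; "effort": joint torques, N m; "tcp_pos": TCP position; "eef_rot": TCP orientation; "force": force on the tool from outside, world axes, zero at the start; "ft_torque": the same for the moment, N m; "grip_width": finger opening in m; "gripper_force": force on a finger pad.
Only numpy, scipy, OpenCV 4.12 (cv2) and the standard library are available. Lean on these libraries where they do the work, as an engineer would, in place of code of your own. Each camera call takes 0.05 s, during which the arm holds its last target. There are 200 camera calls.

## Working session

There is one attempt and no reset: what is moved stays moved. The work goes in short steps, Python scripts to look and compute and a tool call to move; the robot and the scene stay as the last step left them, time stands still between calls to the robot, and variables do not carry over. Pictures are saved under pics/ and viewed, at most 10 in all, crops included, and the job is handed in when it is done.

Besides the shell and the picture viewer there is one more tool, called after "Emit:" as name([rows], argument=value, ...), one row to a line, values as JSON. servo_tool: Moves the arm, as the interface text tells. Its arguments: {"type":"object","properties":{"steps":{"type":"array","items":{"type":"array","items":{"type":"number"}}},"newtons":{"type":"number"}},"required":["steps"]}

```bash
mkdir -p pics; cat > h.py <<'E'
from bench import *
import numpy as np, cv2
from scipy.spatial.transform import Rotation as R
def cap(n,f=None):
    c=capture(n)
    if f: cv2.imwrite('pics/'+f,c['color'][:,:,::-1])
    c['f']=240/np.tan(np.radians(c['fovy'])/2); return c
def ray(c,u,v):
    d=np.array([(u-c['cx'])/c['f'],(v-c['cy'])/c['f'],1]); return c['T'][:3,3],c['T'][:3,:3]@d
def onz(c,u,v,z):
    o,d=ray(c,u,v); return o+d*(z-o[2])/d[2]
def proj(c,p):
    q=c['T'][:3,:3].T@(np.array(p)-c['T'][:3,3]); return c['cx']+c['f']*q[0]/q[2],c['cy']+c['f']*q[1]/q[2]
def tri(c1,p1,c2,p2):
    o1,d1=ray(c1,*p1);o2,d2=ray(c2,*p2)
    A=np.stack([d1,-d2],1);s=np.linalg.lstsq(A,o2-o1,rcond=None)[0]
    a=o1+s[0]*d1;b=o2+s[1]*d2;return (a+b)/2,np.linalg.norm(a-b)
E
python3 - <<'E'
from h import *
for n in('scene','side','wrist'):
    c=cap(n,n+'0.png');print(n,c['fovy'],c['cx'],c['cy'],c['T'].round(3).tolist())
s=state();print(s)
E
```

```text
scene 48.02245877672541 321.7587687881729 247.73213099330172 [[0.619, -0.394, 0.679, -0.215], [-0.785, -0.287, 0.549, -0.574], [-0.021, -0.873, -0.487, 0.637], [0.0, 0.0, 0.0, 1.0]]
side 52.206296668913296 319.33170551457795 249.32220035950942 [[0.999, -0.007, 0.039, 0.48], [-0.036, -0.58, 0.814, -0.808], [0.018, -0.815, -0.58, 0.693], [0.0, 0.0, 0.0, 1.0]]
wrist 58.39412114907074 319.4925103205142 240.99543041195162 [[1.0, -0.001, -0.001, 0.549], [-0.001, -0.963, -0.27, 0.068], [-0.001, 0.27, -0.963, 0.372], [0.0, 0.0, 0.0, 1.0]]
{'time_s': 0.15, 'joint_pos': array([-8.45815914e-02,  3.51142482e-01,  1.65224870e+00,  1.89664155e-05,
        1.13910988e+00, -8.45774133e-02]), 'joint_vel': array([-0.00047593, -0.00079502, -0.00146344,  0.00160616, -0.00058328,
       -0.00059773]), 'effort': array([ 7.13946501e-04, -5.06248283e+01, -2.91500723e+01, -2.80964593e-05,
        3.35960038e-03, -3.10250061e-05]), 'tcp_pos': array([5.49754514e-01, 6.10929826e-05, 2.30876444e-01]), 'eef_rot': array([ 7.07110994e-01,  7.07102423e-01, -2.86310123e-04, -3.52709418e-04]), 'force': array([-0.93532612, -0.75433444,  0.87904285]), 'ft_torque': array([ 0.0060175 , -0.00712613,  0.01776839]), 'gripper_force': 0.0, 'grip_width': 0.08537622320012175}
```

View pics/scene0.png

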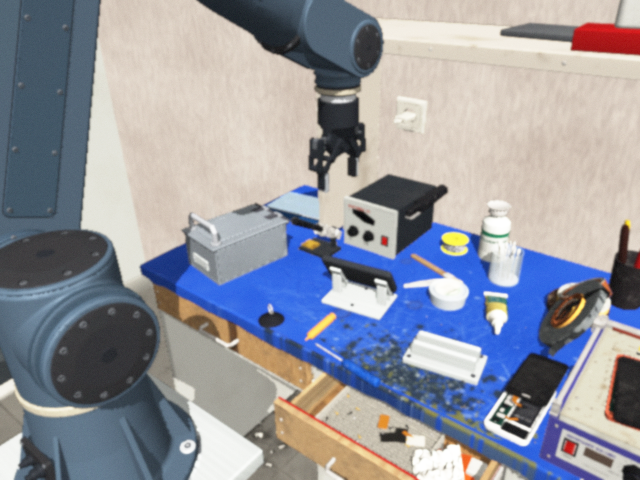

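View pics/side0.png

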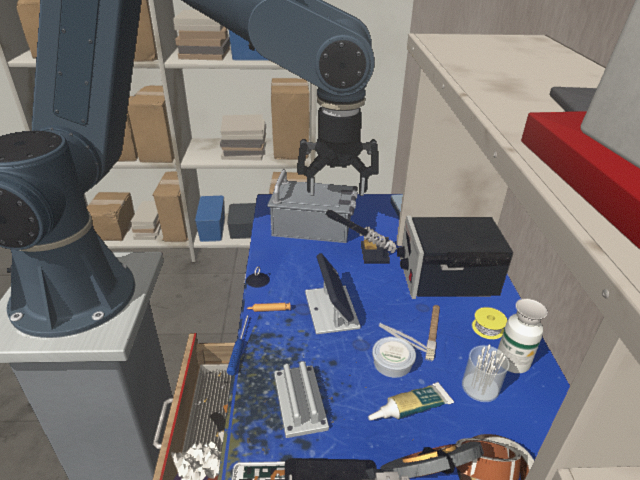

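```bash
python3 - <<'E'
import cv2,numpy as np
a=cv2.imread('pics/side0.png');b=cv2.imread('pics/scene0.png')
def g(im,x,y):
    o=cv2.resize(im[y:y+100,x:x+130],(390,300),interpolation=cv2.INTER_CUBIC)
    for k in range(0,130,10):
        cv2.line(o,(k*3,0),(k*3,8 if (x+k)%50 else 20),(0,0,255),1)
    for k in range(0,100,10): cv2.line(o,(0,k*3),(8 if (y+k)%50 else 20,k*3),(0,0,255),1)
    return o
m=np.vstack([np.hstack([g(a,270,240),g(a,250,345)]),np.hstack([g(b,300,230),g(b,380,300)])])
cv2.imwrite('pics/m1.png',m)
m=np.hstack([g(a,250,160),g(b,170,195)]);cv2.imwrite('pics/m2.png',m)
E
```

```text
(no output)
```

View pics/m1.png

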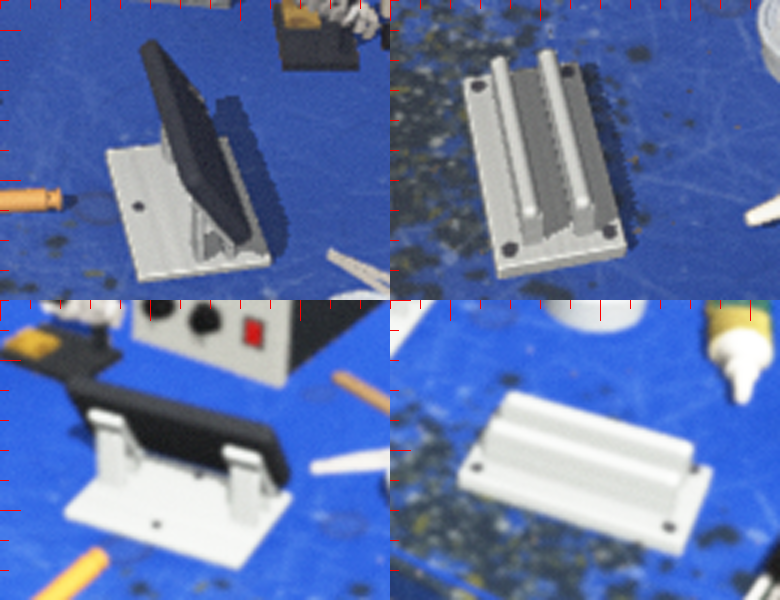

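View pics/m2.png

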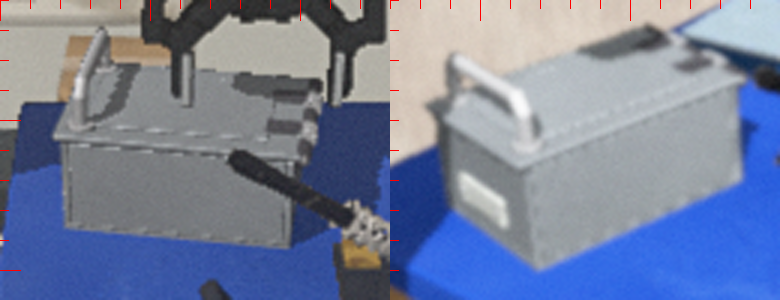

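```bash
python3 - <<'E'
from h import *
a=cap('side');b=cap('scene')
T=lambda n,p,q: print(n,*[np.round(x,4) for x in tri(a,p,b,q)])
def Z(n,c,z,*ps):
    print(n,[onz(c,*p,z)[:2].round(4).tolist() for p in ps])
Z('rest side',a,.008,(305.7,290.7),(316,332.3),(360,327.3))
Z('rest scene',b,.008,(321.7,301.7),(380,319),(396.7,294))
Z('block side',a,.012,(275,371.7),(286,434),(328.3,427),(312.7,365.7))
Z('block scene',b,.012,(403.3,360),(476.7,381.7),(487.3,356))
Z('box side',a,0,(272.7,236),(346.7,242)); Z('box scene',b,0,(220,285),(286.7,255.7))
T('bank near top',(333,302),(391.7,272.7)); T('bank far top',(320,254),(323.3,256))
T('handle far',(283.3,171.0),(191.7,214)); T('handle near',(277,184),(214.3,227))
E
```

```text
rest side [[0.492, 0.0004], [0.5104, -0.1249], [0.5978, -0.1127]]
rest scene [[0.4853, -0.0046], [0.5068, -0.131], [0.5995, -0.112]]
block side [[0.4346, -0.2248], [0.4565, -0.3498], [0.5234, -0.3388], [0.5018, -0.2124]]
block scene [[0.4274, -0.2299], [0.4533, -0.3526], [0.5234, -0.3406]]
box side [[0.4115, 0.2245], [0.597, 0.1958]]
box scene [[0.412, 0.2197], [0.5938, 0.187]]
bank near top [ 0.5404 -0.1331  0.0954] 0.0031
bank far top [0.5219 0.0184 0.0913] 0.0018
handle far [0.4393 0.3191 0.1334] 0.0018
handle near [0.4261 0.2325 0.1374] 0.0105
```

View pics/wrist0.png

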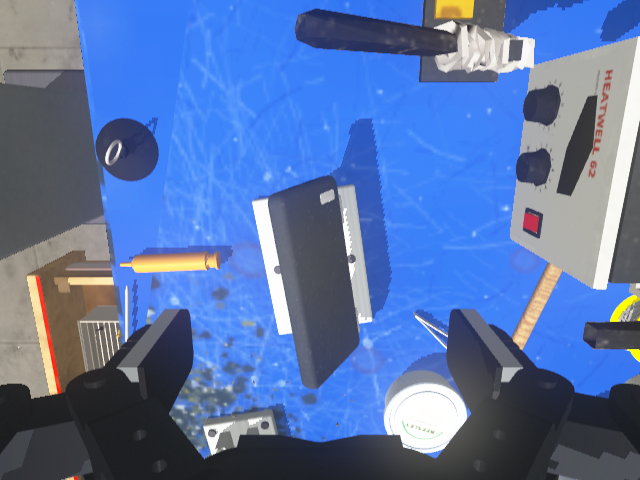

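```bash
python3 - <<'E'
from h import *
c=cap('wrist')
P=np.array([onz(c,*p,.008)[:2] for p in [(253,200),(277,335),(371,318),(354,186)]]);print(P.round(4),P.mean(0))
for z in(.08,.085,.09): 
    e=np.array([onz(c,*p,z)[:2] for p in [(269,198),(309,386)]]);print(z,e.round(4),e.mean(0),np.linalg.norm(e[1]-e[0]),np.degrees(np.arctan2(*(e[1]-e[0])[::1])))
for z in(.025,.03): 
    e=np.array([onz(c,*p,z)[:2] for p in [(334,176),(359,340)]]);print(z,e.round(4),e.mean(0),np.linalg.norm(e[1]-e[0]))
# block foot visible left corner
print(onz(c,204,422,.012),onz(c,273,408,.012))
E
```

```text
[[ 0.4922  0.0028]
 [ 0.5092 -0.1253]
 [ 0.5968 -0.1079]
 [ 0.5785  0.0147]] [ 0.54415601 -0.05392743]
0.08 [[ 0.5146  0.0171]
 [ 0.5408 -0.131 ]] [ 0.52769907 -0.05694399] 0.1504294530406488 169.9322281359008
0.085 [[ 0.5151  0.018 ]
 [ 0.541  -0.1276]] [ 0.52807052 -0.05479945] 0.1478527795952992 169.93222813590077
0.09 [[ 0.5157  0.0189]
 [ 0.5411 -0.1242]] [ 0.52844197 -0.05265492] 0.1452761061499496 169.9322281359008
0.025 [[ 0.5609  0.0253]
 [ 0.5845 -0.1213]] [ 0.57267073 -0.04798599] 0.1484453708481594
0.03 [[ 0.5607  0.0259]
 [ 0.5839 -0.1185]] [ 0.57233511 -0.04631057] 0.146305810944383
[ 0.43489574 -0.21806997  0.012     ] [ 0.50349684 -0.20203377  0.012     ]
```

Emit:
servo_tool([
  [-0.013,-0.012,0.012,0,0,-2,0],
  [-0.013,-0.012,0.012,0,0,-2,0],
  [-0.013,-0.012,0.012,0,0,-2,0],
  [-0.013,-0.012,0.012,0,0,-2,0],
  [-0.013,-0.012,0.012,0,0,-2,0],
  [0,0,0,-6.6,0,0,0],
  [0,0,0,-6.6,0,0,0],
  [0,0,0,-6.6,0,0,0],
  [0,0,0,-6.6,0,0,0],
  [0,0,0,-6.6,0,0,0],
], newtons=40)

```text
time_s: 1.13
tcp_pos: [0.4947, -0.0663, 0.1711]
eef_rot: [0.621, 0.743, 0.196, 0.158]
force: [0.9, 0.3, -0.7]
grip_width: 0.0856
gripper_force: 0.0
```

```bash
cat >> h.py <<'E'
def go(p,yaw,tilt=0):
    """tool-axis shift (after current orientation) and rotvec to target: tilt about tool x (deg, neg = away)"""
    s=state();Rc=R.from_quat(s['eef_rot'])
    M=np.array([[0,1,0],[1,0,0],[0,0,-1.]]).T
    Rt=R.from_euler('z',yaw,degrees=True)*R.from_matrix(M)*R.from_euler('x',tilt,degrees=True)
    sh=Rc.inv().apply(np.array(p)-s['tcp_pos'])
    print('t',round(s['time_s'],2),'tcp',s['tcp_pos'].round(4),'shift mm',(1000*sh).round(1),'turn',np.degrees((Rc.inv()*Rt).as_rotvec()).round(2),'F',s['force'].round(1),'w',round(s['grip_width'],4))
E
python3 - <<'E'
from h import *
go([.497,-.0635,.145],10,-33)
go([.5507,-.054,.061],10,-33)
c=cap('wrist','w1.png')
E
```

```text
t 1.13 tcp [ 0.4947 -0.0663  0.1711] shift mm [  2.1 -10.3  24.2] turn [-3.91 -0.6   0.07] F [ 0.9  0.3 -0.7] w 0.0856
t 1.13 tcp [ 0.4947 -0.0663  0.1711] shift mm [  1.1  -3.5 124.1] turn [-3.91 -0.6   0.07] F [ 0.9  0.3 -0.7] w 0.0856
```

View pics/w1.png

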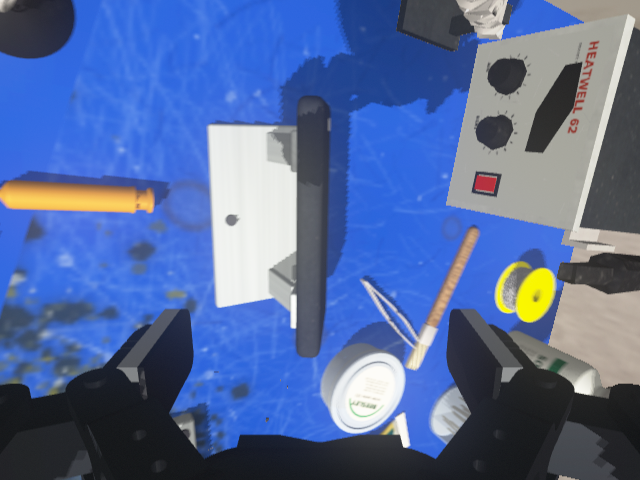

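```bash
python3 - <<'E'
from h import *
c=cap('wrist');g=c['color'].max(2)
for r in(110,150,200,250,300,340):
    x=np.where(g[r,285:345]<75)[0]+285;print(r,x.min(),x.max())
s=state();Rc=R.from_quat(s['eef_rot'])
x=[np.where(g[r,285:345]<75)[0]+285 for r in(110,340)]
for u,v in[((x[0].min()+x[0].max())/2,110),((x[1].min()+x[1].max())/2,340),(311,97),(308,356)]:
    p=onz(c,u,v,.089);print(p.round(4),(1000*Rc.inv().apply(p-s['tcp_pos'])).round(1))
go([.5507,-.054,.061],10,-33)
E
```

```text
110 314 327
150 297 326
200 322 325Traceback (most recent call last):
  File "<stdin>", line 4, in <module>
    return umr_minimum(a, axis, None, out, keepdims, initial, where)
ValueError: zero-size array to reduction operation minimum which has no identity
```

```bash
python3 - <<'E'
from h import *
c=cap('wrist')
s=state();Rc=R.from_quat(s['eef_rot'])
for u,v in[(313.5,97),(308.5,356)]:
    p=onz(c,u,v,.089);print(p.round(4),(1000*Rc.inv().apply(p-s['tcp_pos'])).round(1))
go([.5507,-.054,.061],10,-33)
E
```

```text
[0.5195 0.0212 0.089 ] [80.4 -5.  91.7]
[ 0.5411 -0.1248  0.089 ] [-67.1  -8.6  87.8]
t 1.28 tcp [ 0.495  -0.066   0.1709] shift mm [  0.5  -3.  123.7] turn [-4.24 -0.75  0.02] F [ 0.8 -0.  -0.3] w 0.0855
```

Emit:
servo_tool([
  [0,-0.005,0.007,-4.2,-0.7,0,0],
  [0,-0.002,0.005,0,0,0,0],
  [0,0,0,0,0,0,0],
])

```text
time_s: 1.53
tcp_pos: [0.4967, -0.0639, 0.1598]
eef_rot: [0.616, 0.739, 0.212, 0.171]
force: [0.3, 0.0, 0.3]
grip_width: 0.0856
gripper_force: 0.0
```

```bash
python3 - <<'E'
from h import *
go([.5487,-.053,.0603],9.5,-33)
E
```

```text
t 1.53 tcp [ 0.4967 -0.0639  0.1598] shift mm [  0.4  -6.9 112.6] turn [-1.4  -0.94  0.57] F [0.3 0.  0.3] w 0.0856
```

Emit:
servo_tool([
  [0,-0.009,0.01,-1.4,-0.9,0.5,0],
  [0,0,0.015,0,0,0,0],
  [0,0,0.015,0,0,0,0],
  [0,0,0.01,0,0,0,0],
  [0,0,0,0,0,0,0],
  [0,0,0,0,0,0,0],
])

```text
time_s: 2.03
tcp_pos: [0.5164, -0.0605, 0.1139]
eef_rot: [0.618, 0.732, 0.218, 0.184]
force: [-0.7, -0.7, 0.0]
grip_width: 0.0855
gripper_force: 0.0
```

```bash
python3 - <<'E'
from h import *
go([.5487,-.053,.0603],9.5,-33)
cap('wrist','w2.png')
E
```

```text
t 2.03 tcp [ 0.5164 -0.0605  0.1139] shift mm [ 2.  -1.5 63. ] turn [ 0.13 -0.07  0.11] F [-0.7 -0.7  0. ] w 0.0855
```

View pics/w2.png

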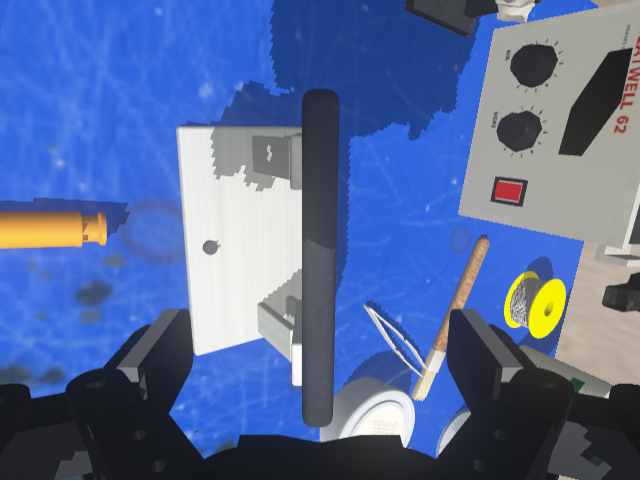

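Emit:
servo_tool([
  [0.002,-0.001,0.015,0,0,0,0],
  [0,0,0.015,0,0,0,0],
  [0,0,0.015,0,0,0,0],
  [0,0,0.012,0,0,0,0],
  [0,0,0.004,0,0,0,0],
  [0,0,0,0,0,0,0],
  [0,0,0,0,0,0,1],
  [0,0,0,0,0,0,1],
  [0,0,0,0,0,0,1],
  [0,0,0,0,0,0,1],
])

```text
time_s: 2.92
tcp_pos: [0.5475, -0.0537, 0.0627]
eef_rot: [0.619, 0.732, 0.218, 0.185]
force: [-1.4, 0.1, -0.7]
grip_width: 0.0388
gripper_force: 0.0
```

Emit:
servo_tool([
  [0,0,0,0,0,0,1],
  [0,0,0,0,0,0,1],
  [0,0,0,0,0,0,1],
  [0,0,0,0,0,0,1],
])

```text
time_s: 3.25
tcp_pos: [0.5484, -0.0536, 0.0631]
eef_rot: [0.619, 0.732, 0.218, 0.185]
force: [-0.7, 1.7, 8.0]
grip_width: 0.0143
gripper_force: 40.3
```

```bash
python3 - <<'E'
from h import *
go([.5487,-.053,.0603],9.5,-33)
E
```

```text
t 3.25 tcp [ 0.5484 -0.0536  0.0631] shift mm [ 0.6 -1.2  2.6] turn [0.29 0.02 0.08] F [-0.7  1.7  8. ] w 0.0143
```

Emit:
servo_tool([
  [0,0,-0.008,0,0,0,1],
  [0,0,-0.015,0,0,0,1],
  [0,0,-0.02,0,0,0,1],
  [0,0,-0.02,0,0,0,1],
  [0,0.009,-0.014,0,0,0,1],
  [0,0.011,-0.017,0,0,0,1],
  [0,0.011,-0.017,4,0,0,1],
  [0,0.006,-0.01,5,0,0,1],
  [0,0,0,5,0,0,1],
  [0,0,0,5,0,0,1],
], newtons=60)

```text
time_s: 4.08
tcp_pos: [0.5141, -0.0553, 0.1689]
eef_rot: [0.634, 0.756, 0.131, 0.102]
force: [-0.0, 0.5, -3.3]
grip_width: 0.0134
gripper_force: 59.7
```

Emit:
servo_tool([
  [-0.015,0,0,5,0,0,1],
  [-0.02,-0.005,0,5,0,0,1],
  [-0.02,-0.005,0,4,0,0,1],
  [-0.02,-0.005,0,0,0,0,1],
  [-0.015,-0.005,0,0,0,0,1],
  [0,0,0,0,0,0,1],
  [0,0,0,0,0,0,1],
])

```text
time_s: 4.67
tcp_pos: [0.5111, -0.1469, 0.164]
eef_rot: [0.641, 0.766, 0.04, 0.024]
force: [-0.6, -0.5, -3.5]
grip_width: 0.0137
gripper_force: 59.8
```

```bash
python3 - <<'E'
from h import *
go([.479,-.279,.12],10.3,0)
cap('wrist','w3.png')
E
```

```text
t 4.67 tcp [ 0.5111 -0.1469  0.164 ] shift mm [-124.9  -58.6   37.1] turn [ 5.3  -0.77 -0.15] F [-0.6 -0.5 -3.5] w 0.0137
```

View pics/w3.png

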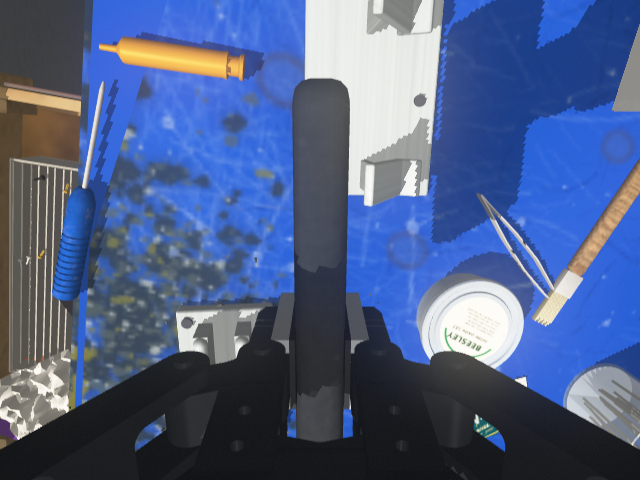

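```bash
python3 - <<'E'
from h import *
c=cap('wrist')
a=onz(c,177,311,.012);b=onz(c,270,301,.012);print(a.round(4),b.round(4))
# hole top-left at (187,323)
print(onz(c,187,323,.012).round(4))
# bank ends in hand, in tool frame
s=state();Rc=R.from_quat(s['eef_rot'])
print((1000*Rc.inv().apply(onz(c,321,79,s['tcp_pos'][2]+.030)-s['tcp_pos'])).round(1))
# fine side measurement: block edges by bright mask at full res
d=cap('side','s1.png');e=cap('scene','sc1.png')
for n,k,x,y,w,h in(('side',d,262,350,80,100),('scene',e,390,325,110,65)):
    im=k['color'][y:y+h,x:x+w];hsv=cv2.cvtColor(im,cv2.COLOR_RGB2HSV)
    m=((hsv[...,1]<60)&(hsv[...,2]>110)).astype(np.uint8)
    m=cv2.morphologyEx(m,cv2.MORPH_CLOSE,np.ones((5,5)))
    cs=max(cv2.findContours(m,0,2)[0],key=cv2.contourArea)
    ap=cv2.approxPolyDP(cv2.convexHull(cs),2.,True)[:,0]+[x,y];print(n,ap.tolist())
E
```

```text
[ 0.434  -0.2225  0.012 ] [ 0.4986 -0.2058  0.012 ]
[ 0.4418 -0.2309  0.012 ]
[ 77.8  -0.5 -29.1]
side [[267, 371], [287, 358], [303, 361], [312, 366], [333, 421], [328, 428], [286, 437], [280, 429]]
scene [[402, 358], [419, 331], [479, 347], [486, 356], [476, 384], [443, 389], [415, 376], [402, 362]]
```

Emit:
servo_tool([
  [0,0,0,5.3,-0.8,0,1],
  [-0.02,-0.009,0,0,0,0,1],
  [-0.025,-0.012,0,0,0,0,1],
  [-0.025,-0.012,0,0,0,0,1],
  [-0.025,-0.012,0.008,0,0,0,1],
  [-0.02,-0.006,0.012,0,0,0,1],
  [-0.01,-0.004,0.014,0,0,0,1],
  [0,0,0,0,0,0,1],
  [0,0,0,0,0,0,1],
  [0,0,0,0,0,0,1],
])

```text
time_s: 5.7
tcp_pos: [0.4802, -0.2786, 0.1311]
eef_rot: [0.641, 0.768, 0.0, 0.001]
force: [-0.0, -0.9, -2.0]
grip_width: 0.0137
gripper_force: 59.8
```

```bash
python3 - <<'E'
from h import *
go([.4795,-.280,.12],10.3,0)
cap('wrist','w4.png')
E
```

```text
t 5.7 tcp [ 0.4802 -0.2786  0.1311] shift mm [-1.2 -0.9 11.1] turn [ 0.08  0.06 -0.03] F [-0.  -0.9 -2. ] w 0.0137
```

View pics/w4.png

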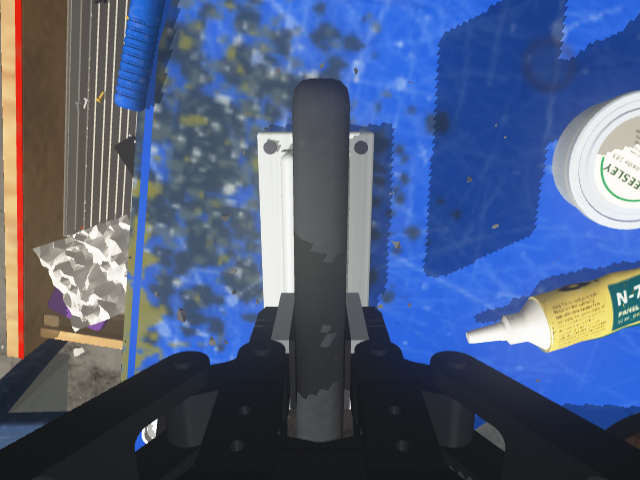

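```bash
python3 - <<'E'
from h import *
c=cap('wrist');im=c['color'];hsv=cv2.cvtColor(im,cv2.COLOR_RGB2HSV)
s=state();Rc=R.from_quat(s['eef_rot'])
blue=(hsv[...,1]>90)
fe=lambda u,v,z:1000*Rc.inv().apply(onz(c,u,v,z)-s['tcp_pos'])
for r in range(145,296,15):
    l=245+np.where(im[r,245:285].min(1)>130)[0]; rr=340+np.where(im[r,340:385].min(1)>130)[0]
    if len(l) and len(rr):
        a,b=fe(l.min(),r,.012),fe(rr.max()+1,r,.012)
        print(r,l.min(),rr.max()+1,a[:2].round(1),b[:2].round(1),'mid y',((a+b)/2)[1].round(2))
print('corners',fe(259,134,.012).round(1),fe(374,132,.012).round(1))
print('bank',fe(292,95,s['tcp_pos'][2]+.03).round(1),fe(350,95,s['tcp_pos'][2]+.03).round(1))
E
```

```text
145 245 373 [ 54.5 -44.7] [54.4 31.1] mid y -6.77
160 258 373 [ 45.7 -37.3] [45.6 31.4] mid y -2.96
175 258 372 [ 36.8 -37.7] [36.7 31.1] mid y -3.3
190 259 372 [ 27.7 -37.4] [27.6 31.4] mid y -3.03
205 259 371 [ 18.5 -37.8] [18.3 31. ] mid y -3.38
220 260 371 [  9.  -37.6] [ 8.9 31.3] mid y -3.11
235 261 370 [ -0.6 -37.3] [-0.8 31. ] mid y -3.15
250 261 370 [-10.4 -37.7] [-10.6  31.3] mid y -3.18
265 262 369 [-20.5 -37.4] [-20.6  31. ] mid y -3.22
280 262 369 [-30.7 -37.8] [-30.8  31.3] mid y -3.26
295 263 368 [-41.1 -37.6] [-41.3  30.9] mid y -3.3
corners [ 60.8 -36.1 119.3] [ 61.9  31.5 119.4]
bank [ 74.4  -7.3 -30.1] [ 74.4   6.9 -30.1]
```

Emit:
servo_tool([
  [-0.003,-0.0027,0.01,0,0,0,1],
  [0,0,0.012,0,0,0,1],
  [0,0,0.012,0,0,0,1],
  [0,0,0.006,0,0,0,1],
  [0,0,0.003,0,0,0,1],
  [0,0,0.003,0,0,0,1],
  [0,0,0.003,0,0,0,1],
])

```text
time_s: 6.38
tcp_pos: [0.4778, -0.2829, 0.0814]
eef_rot: [0.641, 0.767, 0.0, 0.001]
force: [0.5, 1.0, -2.4]
grip_width: 0.014
gripper_force: 60.0
```

Emit:
servo_tool([
  [0,0,0.003,0,0,0,1],
  [0,0,0.003,0,0,0,1],
  [0,0,0.003,0,0,0,1],
  [0,0,0.003,0,0,0,1],
  [0,0,0,0,0,0,1],
])

```text
time_s: 6.8
tcp_pos: [0.4775, -0.2827, 0.0691]
eef_rot: [0.641, 0.767, 0.0, 0.0]
force: [0.1, 0.3, -3.1]
grip_width: 0.0141
gripper_force: 60.0
```

No contact force; it is in the slot. Continuing to the floor.

Emit:
servo_tool([
  [0,0,0.003,0,0,0,1],
  [0,0,0.003,0,0,0,1],
  [0,0,0.003,0,0,0,1],
  [0,0,0.001,0,0,0,1],
  [0,0,0,0,0,0,1],
])

```text
time_s: 7.22
tcp_pos: [0.4776, -0.2828, 0.0593]
eef_rot: [0.641, 0.767, 0.0, 0.0]
force: [0.6, -0.3, -3.6]
grip_width: 0.0137
gripper_force: 60.0
```

Emit:
servo_tool([
  [0,0,0.001,0,0,0,1],
  [0,0,0.001,0,0,0,1],
  [0,0,0.001,0,0,0,1],
  [0,0,0,0,0,0,1],
])

```text
time_s: 7.55
tcp_pos: [0.4777, -0.2828, 0.0565]
eef_rot: [0.641, 0.767, 0.0, 0.001]
force: [0.4, -0.4, -2.9]
grip_width: 0.0139
gripper_force: 60.0
```

Emit:
servo_tool([
  [0,0,0.001,0,0,0,1],
  [0,0,0.001,0,0,0,1],
  [0,0,0.0,0,0,0,1],
])

```text
time_s: 7.8
tcp_pos: [0.4777, -0.2829, 0.0544]
eef_rot: [0.641, 0.767, 0.0, 0.001]
force: [0.5, 0.1, -2.9]
grip_width: 0.0138
gripper_force: 60.0
```

Emit:
servo_tool([
  [0,0,0.001,0,0,0,1],
  [0,0,0.001,0,0,0,1],
  [0,0,0.001,0,0,0,1],
  [0,0,0.0,0,0,0,1],
])

```text
time_s: 8.13
tcp_pos: [0.4778, -0.283, 0.0517]
eef_rot: [0.641, 0.767, 0.0, 0.001]
force: [0.2, -0.2, 0.9]
grip_width: 0.0138
gripper_force: 60.5
```

Emit:
servo_tool([
  [0,0,0.0005,0,0,0,1],
  [0,0,0,0,0,0,0.7],
  [0,0,0,0,0,0,0.6],
  [0,0,0,0,0,0,0.5],
  [0,0,0,0,0,0,0.5],
  [0,0,-0.005,0,0,0,0.5],
  [0,0,-0.015,0,0,0,0.5],
  [0,0,-0.02,0,0,0,0.5],
  [0,0,-0.03,0,0,0,0.5],
  [0,0,-0.03,0,0,0,0.5],
])

```text
time_s: 8.97
tcp_pos: [0.4772, -0.2825, 0.1521]
eef_rot: [0.641, 0.767, 0.0, 0.0]
force: [0.7, 0.1, 0.1]
grip_width: 0.0425
gripper_force: 0.0
```

Emit:
servo_tool([
  [0,0,-0.03,0,0,0,0],
  [0,0,-0.03,0,0,0,0],
  [0.02,0,0,0,0,0,0],
  [0.02,0,0,0,0,0,0],
  [0,0,0,0,0,0,0],
])

```text
time_s: 9.38
tcp_pos: [0.4699, -0.2411, 0.2118]
eef_rot: [0.641, 0.768, 0.0, 0.001]
force: [-0.2, 0.1, -1.1]
grip_width: 0.0856
gripper_force: 0.0
```

```bash
python3 - <<'E'
from h import *
go([.434,.284,.111],-9.5,0)
w=cap('wrist');d=cap('side')
o=cv2.resize(d['color'][150:450,230:400],None,fx=2,fy=2,interpolation=2)
cv2.imwrite('pics/f1.png',np.hstack([o[:600,:,::-1],cv2.resize(w['color'],(460,345))[:,:,::-1].repeat(1,0) if 0 else np.vstack([cv2.resize(w['color'],(460,345))[:,:,::-1],np.zeros((255,460,3),np.uint8)])]))
E
```

```text
t 9.38 tcp [ 0.4699 -0.2411  0.2118] shift mm [523.1  58.5 100.6] turn [ 0.08  0.02 19.8 ] F [-0.2  0.1 -1.1] w 0.0856
```

View pics/f1.png

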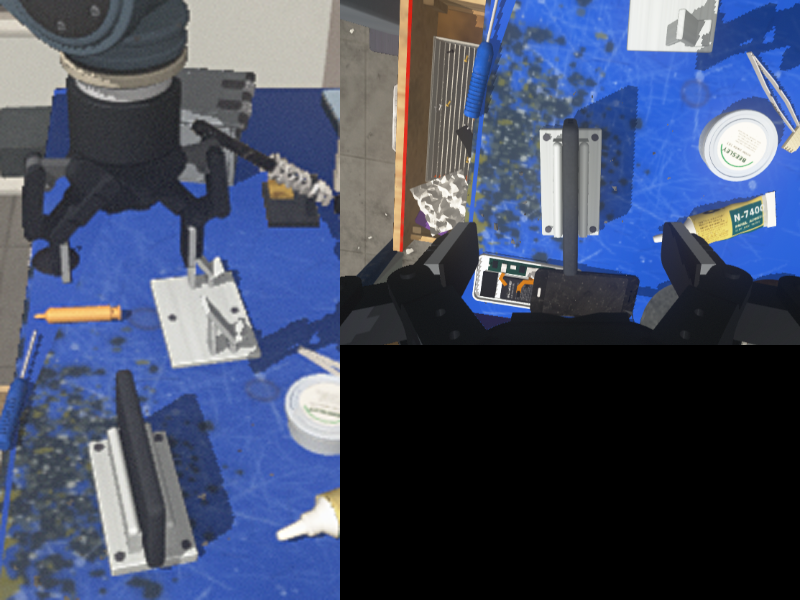

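Emit:
servo_tool([
  [0,0,0,0,0,6.6,0],
  [0,0,0,0,0,6.6,0],
  [0,0,0,0,0,6.6,0],
  [0.02,-0.005,0,0,0,0,0],
  [0.034,-0.008,0,0,0,0,0],
  [0.034,-0.008,0,0,0,0,0],
  [0.034,-0.008,0,0,0,0,0],
  [0.034,-0.008,0,0,0,0,0],
  [0.034,-0.008,0,0,0,0,0],
  [0.034,-0.008,0,0,0,0,0],
])

```text
time_s: 10.32
tcp_pos: [0.4555, -0.0128, 0.2109]
eef_rot: [0.764, 0.645, 0.0, 0.001]
force: [0.9, -0.6, -0.1]
grip_width: 0.0852
gripper_force: 0.0
```

Emit:
servo_tool([
  [0.034,-0.008,0,0,0,0,0],
  [0.034,-0.008,0,0,0,0,0],
  [0.034,-0.008,0,0,0,0,0],
  [0.034,-0.008,0,0,0,0,0],
  [0.034,-0.008,0,0,0,0,0],
  [0.034,-0.008,0,0,0,0,0],
  [0.034,-0.008,0,0,0,0,0],
  [0.02,-0.006,0,0,0,0,0],
  [0,0,0,0,0,0,0],
  [0,0,0,0,0,0,0],
])

```text
time_s: 11.15
tcp_pos: [0.4374, 0.2514, 0.2103]
eef_rot: [0.763, 0.646, -0.0, 0.001]
force: [0.3, -0.5, 0.9]
grip_width: 0.0852
gripper_force: 0.0
```

```bash
python3 - <<'E'
from h import *
go([.434,.284,.111],-9.5,0)
c=cap('wrist','w5.png');s=state()
hx=[]
print('handle proj',[np.round(proj(c,p),0).tolist() for p in([.427,.2426,.13],[.434,.284,.13],[.441,.3254,.13])])
im=c['color'];hsv=cv2.cvtColor(im,cv2.COLOR_RGB2HSV)
for r in range(20,300,20):
    print(r,[(int(v)) for v in im[r,230:420:8].mean(1)])
E
```

```text
t 11.15 tcp [0.4374 0.2514 0.2103] shift mm [31.8 -8.8 99.3] turn [0.07 0.06 0.03] F [ 0.3 -0.5  0.9] w 0.0852
handle proj [[304.0, 270.0], [303.0, 194.0], [303.0, 109.0]]
20 [131, 131, 131, 130, 130, 131, 131, 131, 131, 131, 132, 132, 131, 130, 130, 88, 88, 87, 85, 82, 82, 82, 83, 83]
40 [131, 131, 131, 132, 130, 130, 131, 131, 130, 131, 131, 130, 130, 90, 89, 88, 87, 88, 86, 86, 86, 86, 86, 86]
60 [132, 131, 130, 131, 131, 132, 132, 132, 131, 131, 131, 93, 92, 92, 91, 92, 91, 91, 90, 89, 90, 89, 91, 86]
80 [133, 132, 133, 132, 132, 145, 193, 192, 191, 163, 127, 126, 126, 126, 126, 126, 190, 188, 187, 122, 123, 124, 125, 188]
100 [133, 133, 133, 133, 133, 133, 193, 197, 146, 124, 116, 149, 128, 128, 127, 126, 126, 189, 189, 183, 176, 189, 185, 188]
120 [135, 134, 134, 134, 135, 135, 194, 195, 217, 225, 159, 193, 194, 131, 131, 130, 197, 196, 197, 196, 194, 196, 197, 196]
140 [139, 139, 138, 139, 139, 139, 195, 193, 216, 225, 158, 199, 198, 133, 131, 132, 198, 196, 194, 196, 195, 195, 196, 196]
160 [141, 142, 141, 141, 141, 141, 195, 194, 216, 224, 158, 199, 198, 132, 133, 132, 198, 198, 197, 200, 198, 197, 195, 196]
180 [139, 139, 140, 140, 142, 142, 195, 194, 215, 225, 157, 198, 199, 133, 133, 132, 196, 198, 199, 198, 198, 197, 199, 198]
200 [137, 137, 139, 141, 141, 142, 192, 191, 215, 224, 157, 197, 198, 132, 134, 132, 196, 196, 197, 198, 198, 195, 195, 196]
220 [138, 140, 141, 143, 143, 144, 192, 190, 214, 224, 155, 198, 198, 132, 132, 131, 195, 194, 196, 198, 196, 195, 197, 197]
240 [88, 140, 142, 143, 143, 143, 190, 189, 214, 225, 155, 197, 131, 132, 200, 200, 198, 195, 193, 193, 193, 190, 193, 194]
260 [61, 139, 139, 140, 141, 142, 191, 190, 211, 225, 153, 142, 198, 199, 196, 197, 197, 195, 195, 193, 196, 195, 195, 190]
280 [74, 132, 137, 137, 139, 140, 189, 189, 217, 229, 159, 189, 188, 190, 191, 190, 191, 189, 189, 191, 191, 190, 190, 191]
```

Emit:
servo_tool([
  [0.015,-0.004,0.01,0,0,0,0],
  [0.015,-0.004,0.02,0,0,0,0],
  [0.002,-0.001,0.025,0,0,0,0],
  [0,0,0.025,0,0,0,0],
  [0,0,0.014,0,0,0,0],
  [0,0,0.005,0,0,0,0],
  [0,0,0,0,0,0,0],
  [0,0,0,0,0,0,0],
])

```text
time_s: 11.87
tcp_pos: [0.4344, 0.2834, 0.1123]
eef_rot: [0.764, 0.645, 0.001, 0.001]
force: [0.8, -0.1, 0.3]
grip_width: 0.0852
gripper_force: 0.0
```

```bash
python3 - <<'E'
from h import *
go([.434,.284,.111],-9.5,0)
E
```

```text
t 11.87 tcp [0.4344 0.2834 0.1123] shift mm [ 0.5 -0.5  1.3] turn [ 0.11  0.02 -0.12] F [ 0.8 -0.1  0.3] w 0.0852
```

Emit:
servo_tool([
  [0,0,0.001,0,0,0,1],
  [0,0,0,0,0,0,1],
  [0,0,0,0,0,0,1],
  [0,0,0,0,0,0,1],
  [0,0,0,0,0,0,1],
  [0,0,0,0,0,0,1],
  [0,0,0,0,0,0,1],
  [0,0,0,0,0,0,1],
  [0,0,0,0,0,0,1],
], newtons=35)

```text
time_s: 12.62
tcp_pos: [0.4337, 0.2841, 0.1107]
eef_rot: [0.764, 0.646, 0.0, 0.001]
force: [-0.9, -0.1, 2.2]
grip_width: 0.0108
gripper_force: 34.1
```

```bash
cat > lid.py <<'E'
from h import *
r=np.hypot(.182,.042);f0=np.arctan2(42,182)
P=lambda d: np.array([-r*np.cos(f0+np.radians(d)),-r*np.sin(f0+np.radians(d))])*1000
def rows(ths): print([ [0,*(x/1000).round(4).tolist(),0,0,0,1] for x in np.diff([P(t) for t in ths],axis=0)])
E
python3 - <<'E'
from lid import *
s=state();print(s['tcp_pos'],s['grip_width'],s['gripper_force'],s['force'])
rows([0,1,3,6,9,12,15,18,20,21]);rows([21,23,26,29,32,35,38,41,43,45]);rows([45,47,50,53,56,59,62,64,66,67])
rows([67,66,64,61,58,55,52,49,47,45,44])
E
```

```text
[0.43373271 0.28405782 0.11072738] 0.010841565485337438 34.10120129585266 [-0.87281477 -0.08736152  2.22915933]
[[0, 0.0008, -0.0032, 0, 0, 0, 1], [0, 0.0017, -0.0063, 0, 0, 0, 1], [0, 0.0029, -0.0093, 0, 0, 0, 1], [0, 0.0034, -0.0092, 0, 0, 0, 1], [0, 0.0039, -0.009, 0, 0, 0, 1], [0, 0.0044, -0.0088, 0, 0, 0, 1], [0, 0.0048, -0.0085, 0, 0, 0, 1], [0, 0.0035, -0.0055, 0, 0, 0, 1], [0, 0.0018, -0.0027, 0, 0, 0, 1]]
[[0, 0.0037, -0.0053, 0, 0, 0, 1], [0, 0.006, -0.0078, 0, 0, 0, 1], [0, 0.0064, -0.0074, 0, 0, 0, 1], [0, 0.0067, -0.0071, 0, 0, 0, 1], [0, 0.0071, -0.0067, 0, 0, 0, 1], [0, 0.0074, -0.0064, 0, 0, 0, 1], [0, 0.0078, -0.006, 0, 0, 0, 1], [0, 0.0053, -0.0037, 0, 0, 0, 1], [0, 0.0055, -0.0036, 0, 0, 0, 1]]
[[0, 0.0056, -0.0034, 0, 0, 0, 1], [0, 0.0086, -0.0047, 0, 0, 0, 1], [0, 0.0088, -0.0042, 0, 0, 0, 1], [0, 0.009, -0.0037, 0, 0, 0, 1], [0, 0.0092, -0.0033, 0, 0, 0, 1], [0, 0.0094, -0.0028, 0, 0, 0, 1], [0, 0.0063, -0.0016, 0, 0, 0, 1], [0, 0.0064, -0.0014, 0, 0, 0, 1], [0, 0.0032, -0.0006, 0, 0, 0, 1]]
[[0, -0.0032, 0.0006, 0, 0, 0, 1], [0, -0.0064, 0.0014, 0, 0, 0, 1], [0, -0.0095, 0.0024, 0, 0, 0, 1], [0, -0.0093, 0.0029, 0, 0, 0, 1], [0, -0.0092, 0.0034, 0, 0, 0, 1], [0, -0.009, 0.0039, 0, 0, 0, 1], [0, -0.0088, 0.0044, 0, 0, 0, 1], [0, -0.0057, 0.0032, 0, 0, 0, 1], [0, -0.0056, 0.0034, 0, 0, 0, 1], [0, -0.0027, 0.0018, 0, 0, 0, 1]]
```

Emit:
servo_tool([
  [0,0.0008,-0.0032,0,0,0,1],
  [0,0.0017,-0.0063,0,0,0,1],
  [0,0.0029,-0.0093,0,0,0,1],
  [0,0.0034,-0.0092,0,0,0,1],
  [0,0.0039,-0.009,0,0,0,1],
  [0,0.0044,-0.0088,0,0,0,1],
  [0,0.0048,-0.0085,0,0,0,1],
  [0,0.0035,-0.0055,0,0,0,1],
  [0,0.0018,-0.0027,0,0,0,1],
])

```text
time_s: 13.37
tcp_pos: [0.46, 0.2793, 0.1745]
eef_rot: [0.764, 0.646, -0.001, 0.0]
force: [-7.7, 1.7, 1.3]
grip_width: 0.0104
gripper_force: 34.6
```

Emit:
servo_tool([
  [0,0.0025,-0.006,0,0,0,1],
  [0,0.006,-0.0078,0,0,0,1],
  [0,0.0064,-0.0074,0,0,0,1],
  [0,0.0067,-0.0071,0,0,0,1],
  [0,0.0071,-0.0067,0,0,0,1],
])

```text
time_s: 13.78
tcp_pos: [0.4885, 0.2744, 0.2095]
eef_rot: [0.764, 0.646, -0.001, 0.0]
force: [-11.0, -2.0, 6.0]
grip_width: 0.011
gripper_force: 35.1
```

Emit:
servo_tool([
  [0,0.006,-0.0079,0,0,0,1],
  [0,0.0068,-0.0072,0,0,0,1],
  [0,0.0053,-0.0037,0,0,0,1],
  [0,0.0055,-0.0036,0,0,0,1],
  [0,0,0,0,0,0,1],
])

```text
time_s: 14.2
tcp_pos: [0.5141, 0.2698, 0.231]
eef_rot: [0.764, 0.645, 0.001, 0.002]
force: [5.1, -3.1, -11.1]
grip_width: 0.0105
gripper_force: 35.4
```

```bash
cat >> lid.py <<'E'
def rep():
    s=state();d=s['tcp_pos']-np.array([.4337,.2841,.1107]);ex=np.array([.986,-.165,0])
    q=np.array([-.182+d@ex,.042+d[2]]);print('r',np.hypot(*q).round(4),'lid',(np.degrees(np.arctan2(q[1],-q[0]))-13).round(1),'Fex',(s['force']@ex).round(1),'F',s['force'].round(1),'w',s['grip_width'].round(4),s['time_s'])
E
python3 -c "
from lid import *
rep();cap('side','l1.png');cap('scene','l2.png')"
```

```text
Traceback (most recent call last):
  File "lid.py", line 7, in rep
    q=np.array([-.182+d@ex,.042+d[2]]);print('r',np.hypot(*q).round(4),'lid',(np.degrees(np.arctan2(q[1],-q[0]))-13).round(1),'Fex',(s['force']@ex).round(1),'F',s['force'].round(1),'w',s['grip_width'].round(4),s['time_s'])
                                                                                                                                                                                         ^^^^^^^^^^^^^^^^^^^^^
AttributeError: 'float' object has no attribute 'round'
```

```bash
sed -i "s/s\['grip_width'\].round(4)/round(s['grip_width'],4)/" lid.py; python3 -c "
from lid import *
rep()"
```

```text
r 0.1908 lid 45.3 Fex 5.6 F [  5.1  -3.1 -11.1] w 0.0105 14.2
```

Emit:
servo_tool([
  [0,0.0064,-0.0021,0,0,0,1],
  [0,0.0086,-0.0047,0,0,0,1],
  [0,0.0088,-0.0042,0,0,0,1],
  [0,0.009,-0.0037,0,0,0,1],
  [0,0,0,0,0,0,1],
])

```text
time_s: 14.62
tcp_pos: [0.5463, 0.2645, 0.2474]
eef_rot: [0.764, 0.645, 0.001, 0.002]
force: [-3.8, -5.5, 7.2]
grip_width: 0.0104
gripper_force: 37.1
```

```bash
python3 -c "
from lid import *
rep()"
```

```text
r 0.1911 lid 56.2 Fex -2.8 F [-3.8 -5.5  7.2] w 0.0104 14.6167
```

Emit:
servo_tool([
  [-0.001,0.0089,-0.0042,0,0,0,1],
  [0,0.0094,-0.0028,0,0,0,1],
  [0,0.0063,-0.0016,0,0,0,1],
  [0,0.0064,-0.0014,0,0,0,1],
  [0,0.0032,-0.0004,0,0,0,1],
  [0,0,0,0,0,0,1],
])

```text
time_s: 15.12
tcp_pos: [0.5791, 0.2587, 0.2571]
eef_rot: [0.764, 0.646, 0.001, 0.001]
force: [-1.2, -0.0, 8.2]
grip_width: 0.0104
gripper_force: 37.1
```

```bash
python3 -c "
from lid import *
rep();a=cap('side','l3.png');b=cap('scene','l4.png')
print(proj(a,state()['tcp_pos']),proj(b,state()['tcp_pos']))"
```

```text
r 0.1915 lid 66.6 Fex -1.2 F [-1.2 -0.   8.2] w 0.0104 15.1167
(np.float64(342.0885992319983), np.float64(134.3246865248047)) (np.float64(251.45275526659626), np.float64(147.31824300739618))
```

Emit:
servo_tool([
  [0,0.006,-0.0015,0,0,0,1],
  [0,0.005,-0.0005,0,0,0,1],
  [0,0,0,0,0,0,1],
  [0,0,0,0,0,0,1],
])

```text
time_s: 15.55
tcp_pos: [0.5898, 0.2568, 0.2588]
eef_rot: [0.764, 0.646, 0.001, 0.001]
force: [-0.8, -0.8, 7.6]
grip_width: 0.0102
gripper_force: 37.0
```

```bash
python3 -c "
from lid import *
rep();r=.192
rows([70,69,67,64,61,58]);rows([58,55,52,50,48]);rows([48,46,44.5])"
```

```text
r 0.1916 lid 69.9 Fex -0.6 F [-0.8 -0.8  7.6] w 0.0102 15.55
[[0, -0.0032, 0.0004, 0, 0, 0, 1], [0, -0.0064, 0.001, 0, 0, 0, 1], [0, -0.0096, 0.002, 0, 0, 0, 1], [0, -0.0095, 0.0024, 0, 0, 0, 1], [0, -0.0093, 0.0029, 0, 0, 0, 1]]
[[0, -0.0092, 0.0034, 0, 0, 0, 1], [0, -0.009, 0.0039, 0, 0, 0, 1], [0, -0.0059, 0.0029, 0, 0, 0, 1], [0, -0.0058, 0.0031, 0, 0, 0, 1]]
[[0, -0.0056, 0.0033, 0, 0, 0, 1], [0, -0.0042, 0.0026, 0, 0, 0, 1]]
```

Emit:
servo_tool([
  [0,-0.0032,0.0,0,0,0,1],
  [0,-0.0064,0.001,0,0,0,1],
  [0,-0.0096,0.002,0,0,0,1],
  [0,-0.0095,0.0024,0,0,0,1],
  [0,-0.0093,0.0029,0,0,0,1],
  [0,-0.0092,0.0034,0,0,0,1],
  [0,0,0,0,0,0,1],
])

```text
time_s: 16.13
tcp_pos: [0.5406, 0.2653, 0.2456]
eef_rot: [0.763, 0.646, -0.0, 0.0]
force: [1.0, 2.0, 1.1]
grip_width: 0.0107
gripper_force: 36.2
```

```bash
python3 -c "
from lid import *
rep()"
```

```text
r 0.1916 lid 54.4 Fex 0.7 F [1.  2.  1.1] w 0.0107 16.1333
```

Emit:
servo_tool([
  [0,-0.0085,0.0037,0,0,0,1],
  [0,-0.0075,0.0037,0,0,0,1],
  [0,-0.0058,0.0031,0,0,0,1],
  [0,-0.0056,0.0033,0,0,0,1],
  [0,0,0,0,0,0,1],
  [0,0,0,0,0,0,1],
  [0,0,0,0,0,0,1],
])

```text
time_s: 16.72
tcp_pos: [0.5144, 0.2698, 0.2321]
eef_rot: [0.764, 0.646, 0.0, 0.0]
force: [-2.1, 5.0, 3.6]
grip_width: 0.0103
gripper_force: 36.1
```

```bash
python3 - <<'E'
from lid import *
rep();a=cap('side','l5.png');b=cap('scene','l6.png');w=cap('wrist')
# lid edge line in side view: hinge and lid-front near-side predictions, and detected line segments around
g=cv2.cvtColor(a['color'],cv2.COLOR_RGB2GRAY)
H=np.array([.4337,.2841,.088])+.182*np.array([.986,-.165,0])
ex=np.array([.986,-.165,0]);ey=np.array([.165,.986,0]);n=H-ey*.065
for t in(40,45,50):
    d=-np.cos(np.radians(t))*ex+np.sin(np.radians(t))*np.array([0,0,1]);p0=proj(a,n);p1=proj(a,n+.19*d)
    print(t,np.round(p0,0),np.round(p1,0),np.degrees(np.arctan2(p0[1]-p1[1],p0[0]-p1[0])).round(1))
for x0,y0,x1,y1 in cv2.createLineSegmentDetector().detect(g[60:240,250:380])[0][:,0]+[250,60,250,60]:
    L=np.hypot(x1-x0,y1-y0)
    if L>25: print(np.round([x0,y0,x1,y1]),L.round(),(np.degrees(np.arctan2(y1-y0,x1-x0))%180).round(1))
E
```

```text
r 0.1916 lid 45.5 Fex -2.9 F [-2.1  5.   3.6] w 0.0103 16.7167
40 [351. 213.] [290. 162.] 40.1
45 [351. 213.] [295. 157.] 44.9
50 [351. 213.] [300. 153.] 49.8
[297.  92. 296.  66.] 26.0 88.2
[330.  65. 333. 103.] 39.0 85.7
[343. 105. 328. 126.] 25.0 125.6
[299.  62. 251.  61.] 49.0 1.5
[315. 144. 347. 176.] 45.0 44.9
[266. 124. 264. 153.] 29.0 93.4
[349. 227. 324. 215.] 27.0 24.6
[306. 209. 273. 206.] 33.0 5.1
[273. 157. 270.  79.] 78.0 87.3
[283. 185. 297. 206.] 26.0 56.0
[294.  69. 251.  69.] 44.0 180.0
[298. 168. 251. 169.] 48.0 179.3
[274. 171. 306. 172.] 31.0 1.7
[251.  65. 294.  65.] 44.0 180.0
[272. 236. 307. 239.] 35.0 4.1
[251. 165. 297. 165.] 46.0 0.2
[346. 206. 327. 187.] 27.0 44.3
[377. 202. 376. 228.] 26.0 92.1
[304. 179. 273. 178.] 31.0 1.8
[254. 208. 251. 236.] 28.0 96.6
[343. 197. 316. 169.] 39.0 44.8
[310. 159. 332. 172.] 26.0 29.7
[306. 163. 336. 192.] 42.0 44.2
```

Emit:
servo_tool([
  [0,0,0,0,0,0,1],
  [0,0,0,0,0,0,1],
  [0,0,0,0,0,0,1],
  [0,0,0,0,0,0,1],
  [0,0,0,0,0,0,1],
  [0,0,0,0,0,0,1],
])

```text
time_s: 17.37
tcp_pos: [0.5144, 0.2698, 0.2321]
eef_rot: [0.764, 0.646, 0.0, 0.0]
force: [-1.6, 6.0, 4.0]
grip_width: 0.0103
gripper_force: 36.1
```

```bash
python3 -c "
from lid import *
rep();print(job_done())"
```

```text
r 0.1916 lid 45.5 Fex -2.6 F [-1.6  6.   4. ] w 0.0103 17.3667
the job is handed in; nothing more can be done
None
```

The power bank stands released in the slot, and the lid was raised to about 70°, brought back and is held still by its handle at about 45° (7° below balance); the job was handed in at 17.4 s.

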